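Light up the brake disc

TASK

Slide the transport lock of the charging dock all the way to its end stop, away from the lamp, then draw the inspection lamp out of the dock. Turn it level with its lens facing straight down and finish holding it still in the gripper, centred over the brake disc about 20 cm above the bench: do not put it down or let go. Leave everything else on the bench where it is.

Things in the scene. Friction and masses are not known exactly. Their poses are not given: they have to be found in the camera images.
- dock: Charging dock, black/grey plastic, fixed; base 125 x 260 x 8 mm. Origin on the bench below the centre of the socket's floor (30 mm up); z up, at yaw 0 x points away from the robot. The socket (inside 38 x 60 mm, 46 mm deep, walls 6 mm) leans 45 degrees: axis (0.707, 0, 0.707) in the dock's frame, up and towards its +x. The lock is on its +y side, a tray with a spare battery on its -y side.
- lock (a joint): Transport lock: slide position in m, level along the dock's +y, away from the lamp. 0 = fully locked (starts near 0), 0.040 = end stop, released. Needs about 2 N and stays where left. While locked its steel tongue lies over the lamp's wide foot and the lamp can rise only some 2 mm.
- lock_grip (a point): Point to grip on the lock's knob: on the axis of an upright black knob, 16 mm diameter, 14 mm below its top (top 122 mm above the bench; free for 40 mm below its top). Moves with the lock; in the dock's frame at x 38 mm, y 85 mm + lock value.
- lamp_center (a point): Inspection lamp: its centre (of mass too), 107 mm from the foot's end. Grey bar, 32 (y) x 26 mm (x) on a black foot 56 x 36 x 48 mm; 228 mm long, 0.28 kg. z runs from foot to head; x points out of the long white lens. Docked: z leans up along the socket's axis, y is the dock's y, lens faces away from the robot and down. Draws out along z (a few degrees of play); grip it across its 32 mm width at the centre.
- lamp_seat (a point): Point fixed on the dock where the lamp's centre lies while it is fully seated. As the bar climbs at 45 degrees past it, a gripper's body clears the bar best with the fingers leaning about 20 to 45 degrees forward (pointing down and towards the dock's +x).
- disc_center (a point): Centre of the top of the steel brake disc, 45 mm above the bench; the disc lies flat with its hat up, 240 mm diameter, heavy and fixed. A brake pad lies on its rim.
- pad_center (a point): Bystander: black brake pad lying on the disc's rim, 42 x 85 x 15 mm; its centre.
- battery_center (a point): Bystander: spare battery 50 x 38 x 46 mm in the dock's tray; its centre.
- spray_can: Bystander: spray can standing, 60 mm diameter, 130 mm high; origin at its underside.
- wrench: Bystander: open-ended wrench lying on the bench, along its x.
- impact_socket: Bystander: dark steel socket standing, 32 mm diameter, 50 mm high; origin at its underside.
- tape_roll: Bystander: roll of tape lying flat, 90 mm diameter, 24 mm high; origin at its underside.
- carton: Bystander: cardboard parts box 80 x 130 x 60 mm; origin at its underside.
Not all that is in view belongs to the job. What is shaped like the part that bears lamp_center but orange or yellow is not meant.

How it is judged:
On the way, in this order (a step that is already met when the one before it is completed fails the run):
1. the lock is slid to its end stop while the lamp is still seated in the dock (value of joint lock above 0.037 m and distance between lamp_center and lamp_seat below 0.01 m), for 0.2 s.
2. the lamp is drawn out of the dock (distance between lamp_center and lamp_seat above 0.055 m and height (world z) of lamp_center above 0.12 m), for 0.1 s.
At the end, for the whole second after the job is handed in: Gripper holds the lamp still, clear of dock and disc: lens within 14 degrees of straight down, lamp centre within 50 mm horizontally of the disc centre and 150 to 260 mm above the bench; lock within 6 mm of its end stop; other things moved under 30 mm (value of joint lock above 0.034 m and angle between lamp_center's own x axis and vertical above 2.9 rad and horizontal distance between lamp_center and disc_center below 0.05 m and height (world z) of lamp_center between 0.15 and 0.26 m and contact force between lamp and the fingers above 1 N and contact force between lamp and dock below 0.1 N and contact force between lamp and brake_disc below 0.1 N and linear speed of lamp below 0.03 m/s and angular speed of lamp below 0.2 rad/s and distance of each of spray_can, wrench, impact_socket, tape_roll, carton from where it was at the start of the episode below 0.03 m); the arm keeps its last pose, push and grip.
It fails at once if another thing on the bench is moved by more than 30 mm (distance of any of pad_center, battery_center, spray_can, wrench, impact_socket, tape_roll, carton from where it was at the start of the episode above 0.03 m).
It also fails if it takes over 48 s, if anything falls off the work surface, if the arm or the gripper's body presses on something with over 40 N, if the wrist force passes 120 N, or if a joint passes its speed limit or range.

ROBOT

A 6-joint arm with a two-finger parallel gripper is mounted at the origin on the work surface. World frame = base frame: x ahead of the robot, y to its left, z up, the work surface at z = 0. Lengths are in m, angles in rad, forces in N, time in s.
With the tool pointing down it reaches from about 0.375 to 0.975 m from the base axis. Payload 3.8 kg.
Tool frame: the origin (TCP) lies at the centre of the arm's flange, where the gripper is bolted on; the fingertips stand 166 mm ahead of it and the grasp point (between the pads) lies 147 mm ahead of it; z points along the fingers, y is the line along which they close (so a half turn about z gives the same grasp; the last joint's range is limited). The gripper opens to 88 mm and grips with 3 to 60 N. Pads are 18 mm wide; open, the fingers measure 123 mm over their backs; the gripper's body (75 mm by 187 mm) begins 45 mm behind the grasp point.
Start: joints at [-1.295, 0.264, 1.604, -0, 1.274, -0.037], TCP at [0.208, -0.642, 0.405] pointing down, gripper open.
Joint ranges: [-2.63, 2.63], [-0.94, 2.18], [0.31, 2.57], [-1.31, 4.45], [0, 2.66], [-2.55, 2.55]. Speed limits (rad/s): [2.57, 2.57, 3.14, 3.14, 3.14, 3.14].

INTERFACE

Orientations are given as [roll, pitch, yaw] about the fixed x, y, z axes, in that order (R = Rz(yaw) Ry(pitch) Rx(roll)).
In Python, from plant import bot, optics, workorder, nets gives the robot as it stands.
- The arm moves only by the tool move_arm, never from a script. Its argument "increments" is a list of rows, each a list of 6 numbers: the shift along the tool's x, y, z each as a share of 0.025 m, from -1 to 1, then the turn, a rotation vector about the tool's x, y, z each as a share of 0.12 rad, from -1 to 1. In form: [[x, y, z, rx, ry, rz], ...]. A call has 1 to 12 rows; each row shifts and turns the commanded pose from where the row before left it, along the tool's axes as they then stand; what a row does not reach is not made up. A row lasts 1/12 s, in which the tool goes at most 41.7 mm and 7.16 degrees, less where a joint would pass 70% of its speed; a pose out of reach is approached as far as the arm can. A call with a number of a shift or a turn outside -1 to 1 is refused whole. A call with a gripper value outside its range is refused whole. "hand" is the gripper command: -1 is shut, 1 is fully open, values between are in proportion, set as the call begins (left out, the last holds). The fingers move at their own pace and stop on an object; "squeeze" is the grip in N (left out, the last holds). Time passes only in rows, so rows that do not move let the fingers close. It gives the time, the measured TCP pose, the force, the opening and the grip force at its end, in the units of the state.
- bot.observe(): the state, without advancing time (a new reading comes with each control period).
- optics.read_camera(name): name is "side" or "top"; returns a dict with "frame" (400x640x3 uint8, blue, green, red), "z_map" (400x640 float32, m along the optical axis (not along the pixel's ray), 0 where there is no reading), "fx", "fy", "cx", "cy" (pixels), "R" (3x3) and "t" (3): a world point X has camera coordinates R X + t. Camera axes: x right, y down, z forward; pixel columns grow to the right and rows downward; lengths in m; the calibration is good to about 2 mm. A picture is of the moment at which its call begins.
- workorder.close_job(): hands the job in; it is judged then, once.
Trained networks look in a picture, given as the dict that the camera call returned (one of the last four; its "shot" number tells which), for a name from the list of things; names that differ only in an ending like _2 or _b are one class to them, and where a whole thing is asked for, a point or a joint stands for the part that bears it (a point fixed in the world has none). Each returns a list of dicts, best first, with "p" (0 to 1); they miss things now and then, are a little off and sometimes report something else, mostly with a low value. They report only what shows in the picture. A call takes as long as a camera call. They do not tell look-alikes from the thing itself.
- nets.recognise(picture, target): "box" ([left, top, right, bottom] in pixels, round what is visible of it).
- nets.trace(picture, target): "mask" (400x640 bool, what is visible of it) and "box" ([left, top, right, bottom] in pixels, round what is visible of it).
- nets.tip_of(picture, target): "xy" ([column, row] in pixels: a listed point, or the origin of a listed thing).
The state is a dict: "t": time; "q": joint angles; "joint_vel": joint speeds; "effort": joint torques, N m; "ee_pos": TCP position; "tool_rot": TCP orientation; "contact_force": force on the tool from outside, world axes, zero at the start; "moment": the same for the moment, N m; "grip_width": opening from 0.0 (shut) to 1.0 (fully open); "grasp_force": force on a finger pad.
Only numpy, scipy, OpenCV 4.12 (cv2) and the standard library are available. Lean on these libraries where they do the work, as an engineer would, in place of code of your own. Each camera call takes 0.05 s, during which the arm holds its last target. There are 200 camera calls.

## Working session

There is one attempt and no reset: what is moved stays moved. The work goes in short steps, Python scripts to look and compute and a tool call to move; the robot and the scene stay as the last step left them, time stands still between calls to the robot, and variables do not carry over. Pictures are saved under pics/ and viewed, at most 10 in all, crops included, and the job is handed in when it is done.

Besides the shell and the picture viewer there is one more tool, called after ">>>" by a JSON object that holds its "name" and its "arguments", one argument or row to a line. move_arm: Moves the arm, as the interface text tells. Shift numbers are shares of 0.025 m and turn numbers shares of 0.12 rad, none past 1 either way. Its arguments: {"type":"object","properties":{"increments":{"type":"array","items":{"type":"array","items":{"type":"number","minimum":-1,"maximum":1}}},"hand":{"type":"number"},"squeeze":{"type":"number"}},"required":["increments"]}

```bash
ls; mkdir -p pics; cat > h.py <<'E'
import numpy as np, cv2
from scipy.spatial.transform import Rotation as Ro
from plant import bot, optics, workorder, nets
def px2w(c,u,v,z=None):
    if z is None:
        p=c["z_map"][int(v)-1:int(v)+2,int(u)-1:int(u)+2]; p=p[p>0]
        z=np.median(p) if p.size else np.nan
    return c["R"].T@(np.array([(u-c["cx"])/c["fx"]*z,(v-c["cy"])/c["fy"]*z,z])-c["t"])
def ray_h(c,u,v,h):
    d=c["R"].T@np.array([(u-c["cx"])/c["fx"],(v-c["cy"])/c["fy"],1]); o=-c["R"].T@c["t"]
    return o+d*(h-o[2])/d[2]
def w2px(c,X):
    p=c["R"]@np.asarray(X)+c["t"]; return p[:2]/p[2]*[c["fx"],c["fy"]]+[c["cx"],c["cy"]]
E
python3 - <<'E'
from h import *
np.set_printoptions(precision=3,suppress=True)
s=bot.observe();print(s)
for n in("top","side"):
    c=optics.read_camera(n);cv2.imwrite(f"pics/{n}0.png",c["frame"])
    print(n,"cam",-c["R"].T@c["t"],c["fx"])
    for k in["dock","lock_grip","lamp_center","lamp_seat","disc_center","pad_center","battery_center","spray_can","wrench","impact_socket","tape_roll","carton"]:
        for r in nets.tip_of(c,k)[:3]: print(k,round(r["p"],2),np.round(r["xy"]),px2w(c,*r["xy"]))
E
```

```text
pics
{'t': 0.0, 'q': array([-1.295,  0.265,  1.605, -0.   ,  1.274, -0.037]), 'joint_vel': array([-0.001, -0.001,  0.   ,  0.001,  0.001,  0.   ]), 'effort': array([  0.   , -50.211, -35.687,   0.073,   0.029,  -0.   ]), 'ee_pos': array([ 0.208, -0.642,  0.403]), 'tool_rot': array([-3.139, -0.   ,  0.313]), 'contact_force': array([-0.28 , -0.666, -0.115]), 'moment': array([-0.037, -0.073,  0.023]), 'grasp_force': 0.0, 'grip_width': 0.9951957938605316}
top cam [ 0.285 -0.051  1.195] 417.2468207836226
dock 0.63 [367. 204.] [ 0.467 -0.185  0.059]
lock_grip 0.72 [334. 185.] [ 0.532 -0.096  0.009]
lock_grip 0.56 [225. 124.] [0.706 0.21  0.064]
lamp_center 0.85 [459. 198.] [ 0.485 -0.447  0.029]
lamp_center 0.68 [420. 285.] [ 0.245 -0.323  0.028]
lamp_center 0.58 [367. 169.] [ 0.551 -0.18   0.123]
lamp_seat 0.74 [364. 173.] [ 0.542 -0.174  0.11 ]
disc_center 0.74 [209. 183.] [0.541 0.259 0.045]
pad_center 0.93 [233. 208.] [0.468 0.191 0.037]
battery_center 0.54 [392. 196.] [ 0.486 -0.254  0.062]
spray_can 0.61 [225. 121.] [0.708 0.206 0.084]
wrench 0.73 [328. 122.] [ 0.728 -0.086  0.005]
i
[... 489 characters left out ...]
.028]
lamp_seat 0.51 [315. 180.] [ 0.498 -0.088  0.113]
disc_center 0.68 [309. 164.] [ 0.54  -0.184  0.112]
disc_center 0.65 [329. 176.] [ 0.479 -0.195  0.073]
disc_center 0.41 [328. 200.] [ 0.471 -0.159  0.006]
pad_center 0.66 [297. 265.] [0.474 0.193 0.037]
pad_center 0.5 [309. 165.] [ 0.54  -0.183  0.11 ]
battery_center 0.57 [330. 177.] [ 0.475 -0.197  0.067]
spray_can 0.71 [198. 267.] [0.707 0.249 0.028]
spray_can 0.63 [226. 220.] [0.728 0.041 0.018]
wrench 0.77 [247. 202.] [ 0.718 -0.088  0.003]
impact_socket 0.54 [226. 223.] [0.728 0.041 0.009]
tape_roll 0.84 [206. 247.] [0.731 0.162 0.016]
tape_roll 0.49 [268. 171.] [ 0.692 -0.224  0.043]
carton 0.65 [264. 173.] [ 0.706 -0.222  0.037]
```

```bash
python3 - <<'E'
import cv2,numpy as np
t=cv2.imread("pics/top0.png")[100:320,180:500]; s=cv2.imread("pics/side0.png")[130:270,220:420]
cv2.imwrite("pics/a.png",cv2.resize(t,None,fx=2.5,fy=2.5,interpolation=3))
cv2.imwrite("pics/b.png",cv2.resize(s,None,fx=4,fy=4,interpolation=3))
E
```

```text
(no output)
```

View pics/a.png

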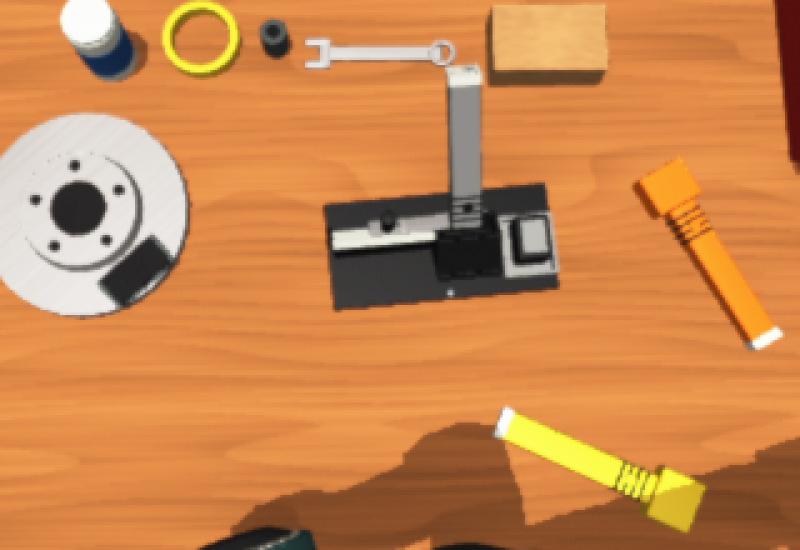

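View pics/b.png

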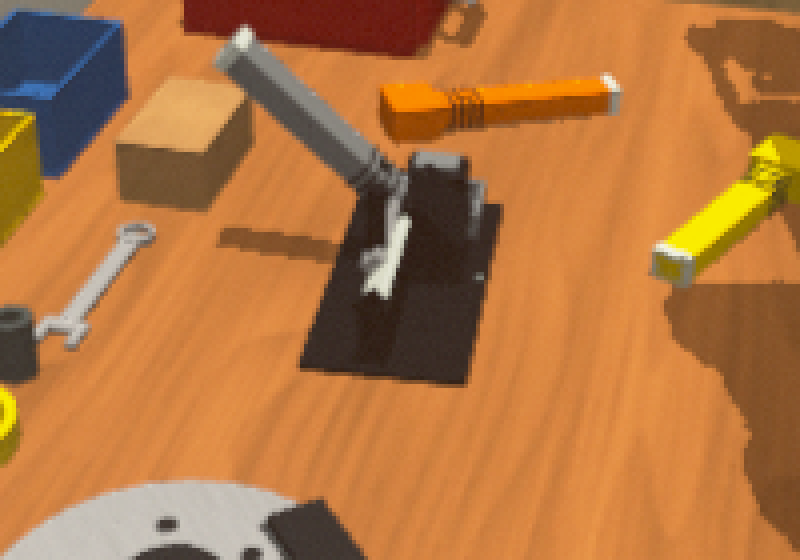

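The lamp wanted is the grey bar in the dock, top view full-image px (366,160) and side px (295,160). The orange bar (459,198) and yellow bar (420,285) lie loose and are decoys. The black knob is at top px (335,189) and the disc at (209,183).

```bash
python3 - <<'E'
from h import *
np.set_printoptions(precision=4,suppress=True)
c=optics.read_camera("top"); s=optics.read_camera("side")
cor=[ray_h(c,180+a/2.5,100+b/2.5,.008) for a,b in[(325,205),(545,184),(558,288),(334,310)]]
for k in cor: print(k)
y=(cor[0]-cor[1]+cor[3]-cor[2])[:2]; print("yaw",np.arctan2(-y[0],y[1]))
for cam in(c,s):
  r=[r for r in nets.trace(cam,"lamp_center")]
  for m in r[:3]:
    ys,xs=np.nonzero(m["mask"]); X=np.array([px2w(cam,u,v,cam["z_map"][v,u]) for u,v in zip(xs,ys)])
    if abs(np.median(X[:,1])+.17)>.06: continue
    X=X[(X[:,2]>.08)&(X[:,2]<.25)&(X[:,0]>.4)&(X[:,0]<.7)]
    mu=X.mean(0);U,S,V=np.linalg.svd(X-mu); d=V[0]*np.sign(V[0][2]); t=(X-mu)@d
    print(m["p"],len(X),mu,d,"ends",mu+d*t.min(),mu+d*t.max(),X[:,1].min(),X[:,1].max())
    o=V[1:];print("spread",[(v,np.percentile((X-mu)@v,[3,50,97])) for v in o])
# knob: points with z .09-.125 near
for cam in(c,s):
  v,u=np.nonzero(cam["z_map"]>0); z=cam["z_map"][v,u]
  P=np.stack([(u-cam["cx"])/cam["fx"]*z,(v-cam["cy"])/cam["fy"]*z,z],1)-cam["t"]; W=P@cam["R"]
  k=(W[:,2]>.085)&(W[:,2]<.13)&(W[:,1]>-.13)&(W[:,1]<-.03)&(W[:,0]>.4)&(W[:,0]<.6)
  print("knob",k.sum(),W[k].min(0) if k.any() else 0,W[k].max(0) if k.any() else 0,np.median(W[k],0)); print(np.c_[u[k],v[k],W[k]][:25])
  k=(W[:,2]>.04)&(W[:,2]<.052)&(abs(W[:,1]-.26)<.14)&(abs(W[:,0]-.54)<.14)
  p=np.stack([W[k,0],W[k,1]],1).astype(np.float32); print("disc",cv2.minEnclosingCircle(p),np.median(W[k,2]))
print("knob px ray",ray_h(c,335.2,188.8,.122))
E
```

```text
[ 0.5439 -0.0274  0.008 ]
[ 0.5629 -0.2837  0.008 ]
[ 0.4407 -0.2918  0.008 ]
[ 0.4209 -0.0354  0.008 ]
yaw 0.07553701637344933
0.72 783 [ 0.5773 -0.1749  0.1417] [0.752  0.0629 0.6562] ends [ 0.499  -0.1814  0.0733] [ 0.6364 -0.17    0.1932] -0.1968559571519397 -0.15518197953550356
spread [(array([ 0.014 ,  0.9937, -0.1113]), array([-0.0157, -0.0001,  0.0157])), (array([-0.659 ,  0.0929,  0.7464]), array([-0.0131,  0.0007,  0.0053]))]
0.82 584 [ 0.579  -0.1657  0.1372] [0.7538 0.059  0.6544] ends [ 0.5082 -0.1713  0.0757] [ 0.6366 -0.1612  0.1872] -0.19547352752314312 -0.15095728269528794
spread [(array([-0.3718, -0.7828,  0.4989]), array([-0.0143, -0.0019,  0.0201])), (array([ 0.5418, -0.6194, -0.5682]), array([-0.0105, -0.0003,  0.012 ]))]
knob 42 [ 0.4965 -0.101   0.087 ] [ 0.5132 -0.087   0.1253] [ 0.5015 -0.0948  0.1208]
[[335.     184.       0.5132  -0.0954   0.1169]
 [333.     185.       0.5096  -0.0898   0.1221]
 [334.     185.       0.5095  -0.0924   0.1224]
 [335.     185.       0.5096  -0.0951   0.1214]
 [336.     185.       0.5105  -0.0979   0.1166]
 [337.     185.      
[... 1743 characters left out ...]
6.     178.       0.4964  -0.0919   0.1191]
 [312.     179.       0.5075  -0.0884   0.1161]
 [313.     179.       0.5041  -0.0868   0.1175]
 [314.     179.       0.5014  -0.0878   0.1173]
 [315.     179.       0.4982  -0.087    0.1183]
 [316.     179.       0.4967  -0.0931   0.1151]
 [312.     180.       0.5067  -0.0854   0.1145]
 [313.     180.       0.5046  -0.0888   0.113 ]
 [314.     180.       0.5005  -0.0843   0.1161]
 [315.     180.       0.4976  -0.0848   0.1162]
 [316.     180.       0.4954  -0.0881   0.1147]
 [312.     181.       0.5077  -0.0892   0.1089]]
disc ((0.5237244963645935, 0.2451329082250595), 0.08373809605836868) 0.044580487934428564
knob px ray [ 0.4993 -0.0953  0.122 ]
```

>>> {"name": "move_arm", "arguments": {
  "increments": [
    [0,0,0,0,0,0.97],
    [0,0,0,0,0,0.97],
    [0.62,-0.95,0,0,0,0],
    [0.62,-0.95,0,0,0,0],
    [0.62,-0.95,0,0,0,0],
    [0.62,-0.95,0,0,0,0],
    [0.62,-0.95,0,0,0,0],
    [0.62,-0.95,0,0,0,0],
    [0.62,-0.95,0,0,0,0],
    [0.62,-0.95,0,0,0,0],
    [0.62,-0.95,0,0,0,0],
    [0.62,-0.95,0,0,0,0]
  ],
  "hand": 0.2,
  "squeeze": 25
}}

```text
t: 2.5
ee_pos: [0.3436, -0.3918, 0.4049]
tool_rot: [3.141, -0.0, 0.08]
contact_force: [0.1, 1.0, -0.5]
grip_width: 0.597
grasp_force: 0.0
```

>>> {"name": "move_arm", "arguments": {
  "increments": [
    [0.62,-0.95,0,0,0,0],
    [0.62,-0.95,0,0,0,0],
    [0.62,-0.95,0,0,0,0],
    [0.62,-0.95,0,0,0,0],
    [0.62,-0.95,0,0,0,0],
    [0.62,-0.95,0,0,0,0],
    [0.62,-0.95,0,0,0,0],
    [0.62,-0.95,0,0,0,0],
    [0.62,-0.95,0,0,0,0],
    [0.62,-0.95,0,0,0,0],
    [0.62,-0.95,0,0,0,0],
    [0.62,-0.95,0,0,0,0]
  ]
}}

```text
t: 3.5
ee_pos: [0.5063, -0.0928, 0.405]
tool_rot: [3.141, -0.001, 0.08]
contact_force: [-0.7, -0.3, 0.6]
grip_width: 0.6
grasp_force: 0.0
```

>>> {"name": "move_arm", "arguments": {
  "increments": [
    [-0.1,0,1,0,0,0],
    [0,0,1,0,0,0],
    [0,0,1,0,0,0],
    [0,0,1,0,0,0],
    [0,0,0,0,0,0],
    [0,0,0,0,0,0]
  ]
}}

```text
t: 4.0
ee_pos: [0.5027, -0.0941, 0.3036]
tool_rot: [-3.14, 0.003, 0.08]
contact_force: [0.5, 0.0, 0.4]
grip_width: 0.599
grasp_force: 0.0
```

```bash
python3 - <<'E'
from h import *
c=optics.read_camera("side");cv2.imwrite("pics/c.png",cv2.resize(c["frame"][110:240,230:400],None,fx=4,fy=4,interpolation=3))
print(bot.observe()["ee_pos"])
E
```

```text
[ 0.50358492 -0.09442154  0.30528726]
```

View pics/c.png

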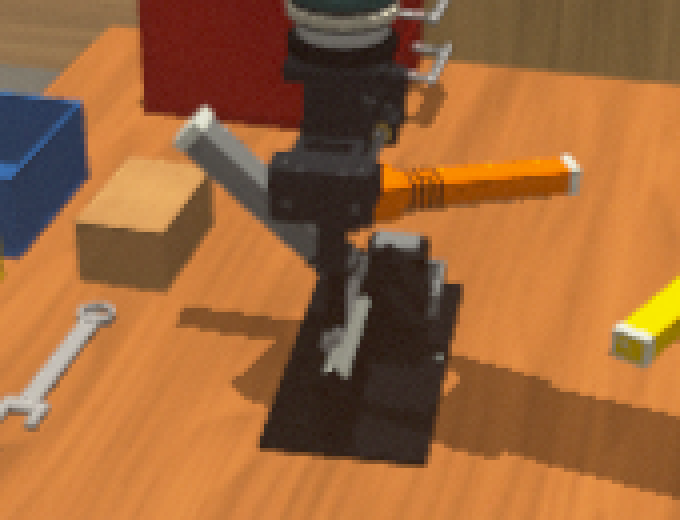

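The gripper hangs right above the knob (crop px 333,340) and is clear of the lamp. I'll go down and grip.

>>> {"name": "move_arm", "arguments": {
  "increments": [
    [0,0,0.7,0,0,0],
    [0,0,0.7,0,0,0],
    [0,0,0.6,0,0,0],
    [0,0,0,0,0,0]
  ]
}}

```text
t: 4.38
ee_pos: [0.5031, -0.0944, 0.2543]
tool_rot: [-3.141, 0.001, 0.08]
contact_force: [-0.8, 0.3, -0.2]
grip_width: 0.599
grasp_force: 0.0
```

>>> {"name": "move_arm", "arguments": {
  "increments": [
    [0,0,0,0,0,0],
    [0,0,0,0,0,0],
    [0,0,0,0,0,0],
    [0,0,0,0,0,0],
    [0,0,0,0,0,0],
    [0,0,0,0,0,0]
  ],
  "hand": -1,
  "squeeze": 15
}}

```text
t: 4.88
ee_pos: [0.5037, -0.0944, 0.2554]
tool_rot: [3.141, -0.001, 0.08]
contact_force: [0.9, -0.5, 2.9]
grip_width: 0.174
grasp_force: 15.1
```

>>> {"name": "move_arm", "arguments": {
  "increments": [
    [0,-0.3,0,0,0,0],
    [0,-0.3,0,0,0,0],
    [0,-0.3,0,0,0,0],
    [0,-0.3,0,0,0,0],
    [0,-0.3,0,0,0,0],
    [0,-0.1,0,0,0,0],
    [0,0,0,0,0,0],
    [0,0,0,0,0,0]
  ]
}}

```text
t: 5.55
ee_pos: [0.5007, -0.0556, 0.2553]
tool_rot: [3.136, -0.001, 0.082]
contact_force: [0.9, -12.9, 3.4]
grip_width: 0.177
grasp_force: 15.0
```

>>> {"name": "move_arm", "arguments": {
  "increments": [
    [0,-0.08,0,0,0,0],
    [0,0,0,0,0,0],
    [0,0,0,0,0,0],
    [0,0,0,0,0,0]
  ]
}}

```text
t: 5.88
ee_pos: [0.5006, -0.055, 0.2552]
tool_rot: [3.133, -0.001, 0.083]
contact_force: [0.7, -20.0, 2.2]
grip_width: 0.176
grasp_force: 15.0
```

>>> {"name": "move_arm", "arguments": {
  "increments": [
    [0,0.1,0,0,0,0],
    [0,0,0,0,0,0],
    [0,0,0,0,0,0],
    [0,0,-0.5,0,0,0],
    [0,0,-1,0,0,0],
    [0,0,-1,0,0,0],
    [0,0,-1,0,0,0],
    [0,0,-1,0,0,0],
    [-0.8,0,0,0,0,0],
    [-0.8,0,0,0,0,0],
    [-0.8,0,0,0,0,0],
    [-0.8,0,0,0,0,0]
  ],
  "hand": 0.2
}}

```text
t: 6.88
ee_pos: [0.4193, -0.0604, 0.3666]
tool_rot: [-3.14, 0.001, 0.081]
contact_force: [-0.6, -0.2, -0.4]
grip_width: 0.603
grasp_force: 0.0
```

>>> {"name": "move_arm", "arguments": {
  "increments": [
    [0,0.9,0,0,0.85,0],
    [0,0.9,0,0,0.85,0],
    [0,0.9,0,0,0.85,0],
    [0,0.9,0,0,0.85,0],
    [0,0.9,0,0,0.85,0],
    [0,0.6,0,0,0.85,0],
    [0,0,0,0,0,0],
    [0,0,0,0,0,0]
  ],
  "hand": 0.8
}}

```text
t: 7.55
ee_pos: [0.4298, -0.1883, 0.3661]
tool_rot: [-3.138, -0.609, 0.076]
contact_force: [0.5, 0.3, -0.6]
grip_width: 0.902
grasp_force: 0.0
```

```bash
python3 - <<'E'
from h import *
np.set_printoptions(precision=4,suppress=True)
s=bot.observe();print(s["ee_pos"],s["tool_rot"],s["q"])
for n in("top","side"):
  cam=optics.read_camera(n)
  for k in("lock_grip","lamp_center"):
    for r in nets.tip_of(cam,k)[:3]: print(n,k,r["p"],r["xy"],px2w(cam,*r["xy"]))
  v,u=np.nonzero(cam["z_map"]>0); z=cam["z_map"][v,u]
  W=(np.stack([(u-cam["cx"])/cam["fx"]*z,(v-cam["cy"])/cam["fy"]*z,z],1)-cam["t"])@cam["R"]
  k=(W[:,2]>.085)&(W[:,2]<.13)&(W[:,1]>-.12)&(W[:,1]<0)&(W[:,0]>.46)&(W[:,0]<.6); print("knob",k.sum(),np.median(W[k],0))
  k=(W[:,2]>.10)&(W[:,2]<.22)&(W[:,1]>-.22)&(W[:,1]<-.13)&(W[:,0]>.58)&(W[:,0]<.66)
  X=W[k]
  print("bar",k.sum(),[(a,np.percentile(X[abs(X[:,0]-a)<.01,1],[2,98]),X[abs(X[:,0]-a)<.003,2].max()-a) for a in(.59,.61,.63)])
cv2.imwrite("pics/d.png",cv2.resize(cam["frame"][100:240,230:400],None,fx=4,fy=4,interpolation=3))
E
```

```text
[ 0.4298 -0.1883  0.3661] [-3.138  -0.6087  0.076 ] [-0.6011 -0.2569  2.259   0.5727  0.7292  0.5388]
top lock_grip 0.49 [321.0, 187.9] [ 0.5028 -0.0582  0.121 ]
top lamp_center 0.86 [461.8, 197.8] [ 0.4836 -0.4543  0.0299]
top lamp_center 0.73 [364.4, 172.5] [ 0.4968 -0.152   0.3087]
top lamp_center 0.63 [420.0, 285.0] [ 0.262  -0.2097  0.5121]
knob 44 [ 0.4986 -0.0568  0.121 ]
bar 401 [(0.59, array([-0.1892, -0.1594]), np.float64(-0.4300732661517699)), (0.61, array([-0.188 , -0.1577]), np.float64(-0.4309880534914655)), (0.63, array([-0.1884, -0.1559]), np.float64(-0.43332633627599193))]
side lock_grip 0.45 [306.7, 189.1] [ 0.5543 -0.2058  0.0054]
side lamp_center 0.66 [302.6, 163.6] [ 0.5562 -0.1634  0.1219]
side lamp_center 0.56 [341.4, 154.6] [ 0.4829 -0.4445  0.0273]
knob 76 [ 0.4996 -0.051   0.1058]
bar 307 [(0.59, array([-0.1874, -0.1555]), np.float64(-0.4298772091720868)), (0.61, array([-0.1847, -0.1542]), np.float64(-0.43002236959555507)), (0.63, array([-0.1864, -0.1509]), np.float64(-0.4351181107776594))]
```

View pics/d.png

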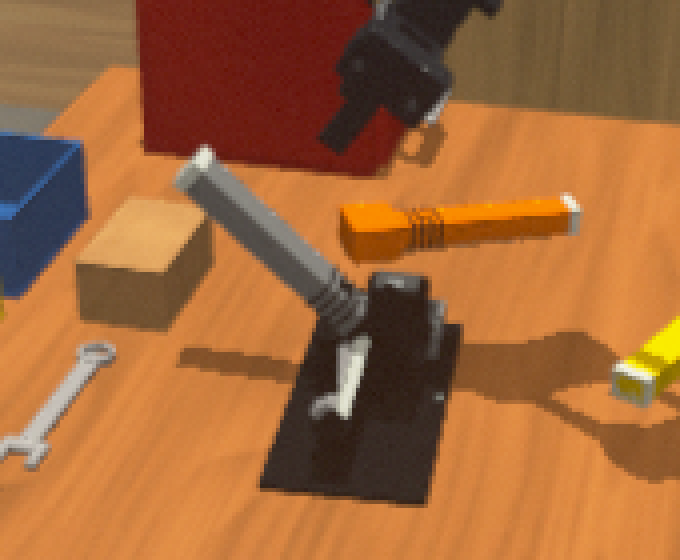

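The lock stands at its end stop, with the knob now 39 mm further out. The lamp is still seated, and the gripper leans forward above and behind it. I'll approach the bar.

>>> {"name": "move_arm", "arguments": {
  "increments": [
    [-0.7,-0.04,0,0,0,0],
    [-0.7,-0.04,0,0,0,0],
    [-0.7,-0.04,0,0,0,0],
    [0,0,0.8,0,0,0],
    [0,0,0.8,0,0,0],
    [0,0,0.8,0,0,0],
    [0,0,0.8,0,0,0],
    [0,0,0,0,0,0]
  ]
}}

```text
t: 8.52
ee_pos: [0.4337, -0.1838, 0.2686]
tool_rot: [-3.137, -0.608, 0.08]
contact_force: [-2.4, 0.5, -0.2]
grip_width: 0.901
grasp_force: 0.0
```

>>> {"name": "move_arm", "arguments": {
  "increments": [
    [0,0,0.5,0,0,0],
    [0,0,0.5,0,0,0],
    [0,0,0.5,0,0,0],
    [0,0,0.5,0,0,0],
    [0,0,0.3,0,0,0],
    [0,0,0,0,0,0],
    [0,0,0,0,0,0]
  ]
}}

```text
t: 9.1
ee_pos: [0.4664, -0.1823, 0.2247]
tool_rot: [-3.141, -0.612, 0.081]
contact_force: [0.6, -0.6, 1.1]
grip_width: 0.902
grasp_force: 0.0
```

```bash
python3 - <<'E'
from h import *
s=bot.observe();R=Ro.from_euler("xyz",s["tool_rot"]).as_matrix();print("grasp",s["ee_pos"]+.147*R[:,2],R[:,2],s["contact_force"])
a=optics.read_camera("side")["frame"][100:240,230:400];b=optics.read_camera("top")["frame"][120:260,280:450]
cv2.imwrite("pics/e.png",cv2.resize(np.vstack([a,b]),None,fx=2.14,fy=2.14,interpolation=3) if 0 else cv2.resize(np.hstack([a,b]),None,fx=2.35,fy=2.35,interpolation=3))
E
```

```text
grasp [ 0.55057826 -0.17547134  0.10439983] [ 0.57245252  0.04670293 -0.81860671] [ 0.59146223 -0.558817    1.07194319]
```

View pics/e.png

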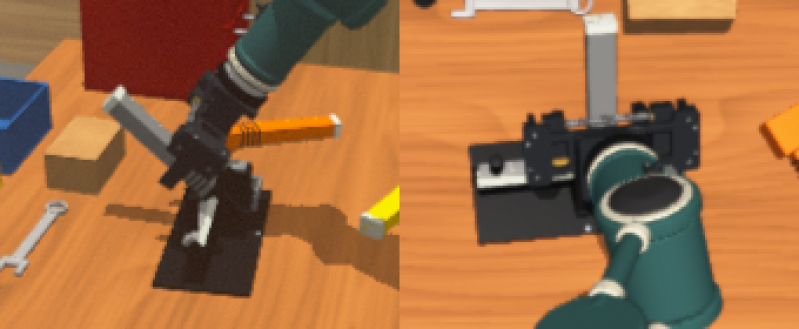

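The fingers straddle the bar and the grasp point is on the lamp's centre, so I'll close.

>>> {"name": "move_arm", "arguments": {
  "increments": [
    [0,0,0,0,0,0],
    [0,0,0,0,0,0],
    [0,0,0,0,0,0],
    [0,0,0,0,0,0],
    [0,0,0,0,0,0],
    [0,0,0,0,0,0],
    [0,0,0,0,0,0],
    [0,0,0,0,0,0]
  ],
  "hand": -1,
  "squeeze": 40
}}

```text
t: 9.87
ee_pos: [0.4666, -0.183, 0.2248]
tool_rot: [3.14, -0.613, 0.08]
contact_force: [0.8, -1.7, -0.1]
grip_width: 0.36
grasp_force: 39.9
```

>>> {"name": "move_arm", "arguments": {
  "increments": [
    [0.25,0,-0.04,0,0,0],
    [0.4,0,-0.06,0,0,0],
    [0.4,0,-0.06,0,0,0],
    [0,0,0,0,0,0]
  ]
}}

```text
t: 10.2
ee_pos: [0.4865, -0.1813, 0.2438]
tool_rot: [3.14, -0.613, 0.081]
contact_force: [-0.1, -0.8, -1.7]
grip_width: 0.358
grasp_force: 39.9
```

>>> {"name": "move_arm", "arguments": {
  "increments": [
    [0.5,0,-0.08,0,0,0],
    [0.5,0,-0.08,0,0,0],
    [0.5,0,-0.08,0,0,0],
    [0.5,0,-0.08,0,0,0],
    [0.5,0,-0.08,0,0,0],
    [0.5,0,-0.08,0,0,0],
    [0.5,0,-0.08,0,0,0],
    [0,0,0,0,0,0]
  ]
}}

```text
t: 10.87
ee_pos: [0.5501, -0.1761, 0.306]
tool_rot: [3.14, -0.614, 0.082]
contact_force: [0.8, -0.8, -1.9]
grip_width: 0.362
grasp_force: 39.9
```

>>> {"name": "move_arm", "arguments": {
  "increments": [
    [0.46,0,-0.65,0,0,0],
    [0.46,0,-0.65,0,0,0],
    [0.46,0,-0.65,0,0,0],
    [0.46,0,-0.65,0,0,0],
    [0,0,0,0,-0.9,0],
    [0,0,0,0,-0.9,0],
    [0,0,0,0,-0.9,0],
    [0,0,0,0,-0.9,0],
    [0,0,0,0,-0.9,0],
    [0,0,0,0,-0.9,0],
    [0,0,0,0,-0.9,0],
    [0,0,0,0,0,0]
  ]
}}

```text
t: 11.87
ee_pos: [0.5493, -0.1756, 0.382]
tool_rot: [-3.139, 0.15, 0.082]
contact_force: [0.5, -0.1, -1.8]
grip_width: 0.36
grasp_force: 39.9
```

```bash
cat > look.py <<'E'
from h import *
np.set_printoptions(precision=4,suppress=True)
s=bot.observe();R=Ro.from_euler("xyz",s["tool_rot"]).as_matrix();g=s["ee_pos"]+.147*R[:,2]
print(s["ee_pos"],s["tool_rot"],"grasp",g,s["grasp_force"],s["contact_force"],s["q"])
for n in("side","top"):
  c=optics.read_camera(n)
  for m in nets.trace(c,"lamp_center")[:4]:
    ys,xs=np.nonzero(m["mask"]&(c["z_map"]>0)); X=np.array([px2w(c,u,v,c["z_map"][v,u]) for u,v in zip(xs,ys)])
    X=X[np.linalg.norm(X-g,axis=1)<.15]
    if len(X)<60: continue
    mu=X.mean(0);V=np.linalg.svd(X-mu)[2];print(n,m["p"],len(X),mu,V[0],V[2],np.ptp((X-mu)@V[0]))
  u,v=w2px(c,g).astype(int); u=min(max(u,80),560);v=min(max(v,70),330)
  cv2.imwrite(f"pics/L{n}{s['t']:.1f}.png",cv2.resize(c["frame"][v-70:v+70,u-80:u+80],None,fx=4,fy=4,interpolation=3))
E
python3 look.py; ls pics
```

```text
[ 0.5493 -0.1756  0.382 ] [-3.1388  0.1504  0.0821] grasp [ 0.5273 -0.177   0.2367] 39.93859609588981 [ 0.4511 -0.1288 -1.7996] [-0.3351  0.142   1.7955 -0.0597  1.3432  1.1714]
side 0.56 900 [ 0.5191 -0.1628  0.2395] [-0.9973 -0.0638  0.0373] [ 0.0003 -0.508  -0.8613] 0.2282279990125527
top 0.41 62 [ 0.6377 -0.1556  0.2445] [-0.9946  0.1029 -0.011 ] [-0.0734 -0.7759 -0.6266] 0.027179976547559312
Lside11.9.png
Ltop11.9.png
a.png
b.png
c.png
d.png
e.png
side0.png
top0.png
```

>>> {"name": "move_arm", "arguments": {
  "increments": [
    [0.1,-0.5,0,0,0,0],
    [0.1,-0.8,0,0,0,0],
    [0.1,-0.8,0,0,0,0],
    [0.1,-0.8,0,0,0,0],
    [0.1,-0.8,0,0,0,0],
    [0.1,-0.8,0,0,0,0],
    [0.1,-0.8,0,0,0,0],
    [0.1,-0.8,0,0,0,0],
    [0.1,-0.8,0,0,0,0],
    [0.1,-0.8,0,0,0,0],
    [0.1,-0.8,0,0,0,0],
    [0.1,-0.8,0,0,0,0]
  ]
}}

```text
t: 13.07
ee_pos: [0.5594, 0.0598, 0.3803]
tool_rot: [-3.14, 0.142, 0.08]
contact_force: [-0.7, 0.9, -1.6]
grip_width: 0.359
grasp_force: 39.9
```

>>> {"name": "move_arm", "arguments": {
  "increments": [
    [0.1,-0.8,0.1,0,0,0],
    [0.1,-0.8,0.1,0,0,0],
    [0.1,-0.8,0.1,0,0,0],
    [0.1,-0.8,0.1,0,0,0],
    [0.1,-0.8,0.1,0,0,0],
    [0.1,-0.8,0.1,0,0,0],
    [0.1,-0.8,0.1,0,0,0],
    [0.1,-0.8,0.1,0,0,0],
    [0.1,-0.8,0.1,0,0,0],
    [0.1,-0.6,0.1,0,0,0],
    [0,-0.3,0,0,0,0],
    [0,0,0,0,0,0]
  ]
}}

```text
t: 14.07
ee_pos: [0.5644, 0.2632, 0.3515]
tool_rot: [-3.141, 0.144, 0.082]
contact_force: [-0.5, 0.5, -1.5]
grip_width: 0.356
grasp_force: 39.9
```

```bash
python3 look.py; ls pics
```

```text
[0.5644 0.2632 0.3515] [-3.1409  0.1439  0.0819] grasp [0.5434 0.2616 0.2061] 39.93819007650018 [-0.5148  0.5035 -1.5281] [0.3842 0.2482 1.727  0.045  1.3039 1.8583]
side 0.93 1401 [0.5114 0.2706 0.2124] [-0.9963 -0.0779  0.0368] [ 0.0036 -0.4649 -0.8853] 0.2277730860621482
top 0.92 725 [0.5316 0.2472 0.2159] [-0.9892 -0.1448  0.0239] [-0.0959  0.5142 -0.8523] 0.22851776832479295
Lside11.9.png
Lside14.1.png
Ltop11.9.png
Ltop14.1.png
a.png
b.png
c.png
d.png
e.png
side0.png
top0.png
```

View pics/Lside14.1.png

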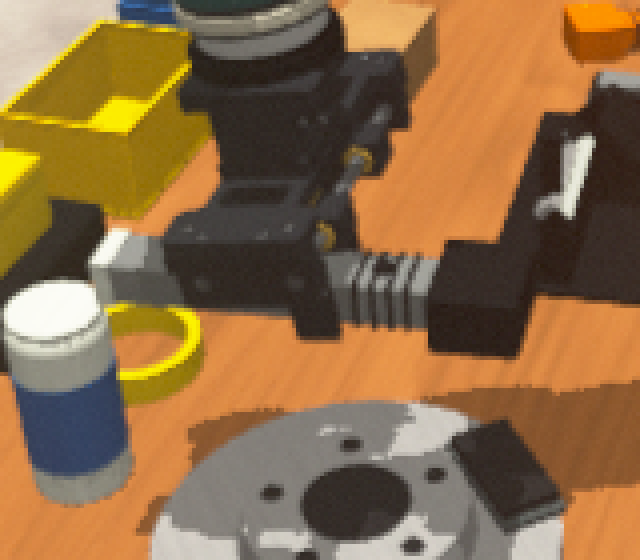

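```bash
python3 - <<'E'
from h import *
c=optics.read_camera("top");cv2.imwrite("pics/f.png",cv2.resize(c["frame"][80:320,150:480],None,fx=2.4,fy=2.4,interpolation=3))
E
```

```text
(no output)
```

View pics/f.png

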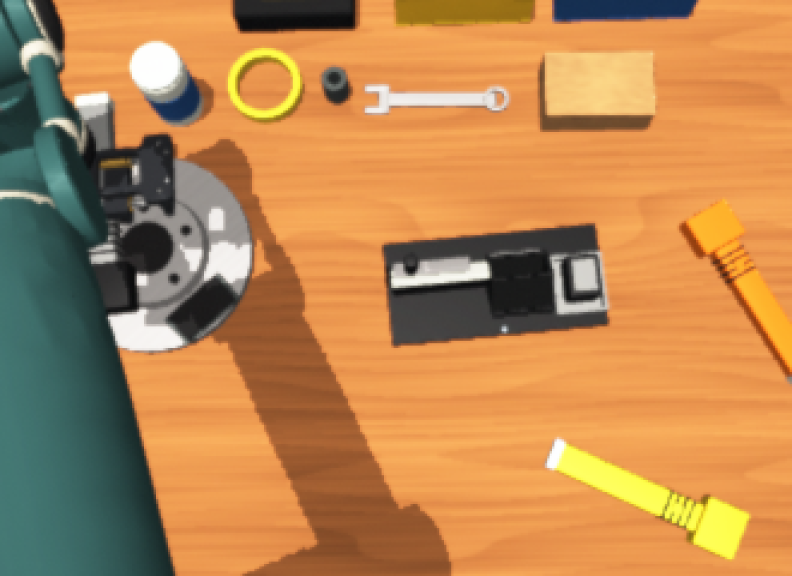

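The lamp is level (about 2° off), lens down and over the disc. The dock is empty, and the knob is at its end (crop px 410,262). The bystanders haven't moved.

>>> {"name": "move_arm", "arguments": {
  "increments": [
    [0,0,0,0,0,0],
    [0,0,0,0,0,0],
    [0,0,0,0,0,0],
    [0,0,0,0,0,0],
    [0,0,0,0,0,0],
    [0,0,0,0,0,0]
  ]
}}

```text
t: 14.82
ee_pos: [0.5651, 0.2616, 0.3516]
tool_rot: [3.142, 0.144, 0.08]
contact_force: [0.9, 0.2, -2.2]
grip_width: 0.36
grasp_force: 39.9
```

```bash
python3 -c "
from plant import workorder
print(workorder.close_job())"
```

```text
the job is handed in; nothing more can be done
None
```

I handed the job in at about 15 s: the lock is at its end stop, and the gripper holds the lamp lens down, within about 2° of level, over the brake disc about 0.21 m up, with nothing else seen to have moved; the hand-in call returned no verdict.

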